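# Hang the drawplates behind the drop keeper

## Task

Put the two steel drawplates away by their eyes on the rail's safety hook, the one with the drop keeper: the long plate at the back, next to the rail, and the short plate in front of it, letting the keeper drop shut behind each one as you hang it. Leave both hanging freely and still with the keeper down, and do not push about or knock over the other things on the bench.

Things in the scene. Friction and masses are not known exactly. Their poses are not given: they have to be found in the camera images.
- long_plate_mid (a point): middle (half-way up) of the longer steel drawplate, lying flat: bar 135 x 40 x 6 mm with three rows of small round draw holes and a round 18 mm eye through it near one end. Its x axis runs along the bar towards the eye end, its z axis up while it lies. The eye's centre is 51.5 mm along +x and the bar ends 16 mm beyond that (7 mm of metal past the eye). 0.12 to 0.32 kg
- long_plate_eye (a point): centre of the long plate's hanging eye, in mid-thickness; same axes as long_plate_mid
- short_plate_mid (a point): middle (half-way up) of the shorter steel drawplate, lying flat: bar 100 x 40 x 6 mm with three rows of small square draw holes and a round 18 mm eye through it near one end. Its x axis runs along the bar towards the eye end, its z axis up while it lies. The eye's centre is 34 mm along +x and the bar ends 16 mm beyond that (7 mm of metal past the eye). 0.12 to 0.32 kg
- short_plate_eye (a point): centre of the short plate's hanging eye, in mid-thickness; same axes as short_plate_mid
- long_plate: the long plate itself; origin under its middle, axes as long_plate_mid
- short_plate: the short plate itself; origin under its middle, axes as short_plate_mid
- rack: wooden tool rail across the back of the work area, front towards the robot: bar 420 mm long, 34 mm high, 18 mm thick, its mid-height 202 mm above the bench, on a post at each end; fixed. Origin on the bench below the bar's middle, y along the bar. Of its three hooks, 100 to 130 mm apart, two are plain and hold pliers and a hoop of ring gauges (fixed, standing out up to 45 mm)
- hook: the steel safety hook on the rail's front, the only one with a keeper, at any of the three places. Origin: where the peg's axis leaves the mounting plate, 205 mm above the bench; x points level into the rail (away from the robot), z up. The peg, a round 7 mm bar, points to -x and rises 30 degrees: its axis passes (-0.866 a, 0, 0.5 a), a from 0 to the round tip at a = 71.5 mm
- peg_tip (a point): the peg's tip (a = 71.5 mm), at (-61.9, 0, 35.8) mm in the hook's frame, same axes as the hook. Behind the keeper's lip there is room on the peg for both plates side by side
- keeper (a joint): gravity keeper, an aluminium drop flap 16 mm wide, 0.05 kg: 0 = down (shut), grows as it is lifted (rad, stop at 1.1), falls shut by itself. Hinge pin 13 mm behind and 22.5 mm above the hook's origin. Shut, with a along the peg and p square above its axis: arm over the peg at p = 24 mm; lip across the peg at a = 45 to 48 mm, coming down to about 1 mm above it
- keeper_tab (a point): outer end of the keeper's tab, moves with it. The tab runs from the lip's foot out past the peg's tip; its underside is at p = 4.5 mm at a = 48, p = 10 at a = 70, then curls up to p = 19 at a = 83 mm. A plate's end raised under the tab (or pushed in under it) lifts the keeper, which drops once the plate is behind the lip
- bench_block: bystander: flat square steel bench block, 60 x 60 x 20 mm; origin at the middle of its underside
- doming_block: bystander: dark steel doming cube with round hollows, 45 mm; origin at the middle of its underside
- pliers: bystander: flat-nose pliers lying on the bench, 130 x 48 x 12 mm, jaws to +x; origin at the middle of its underside
- file: bystander: flat file with a round wooden handle lying on the bench, 215 x 29 x 29 mm, blade to +x; origin at the middle of its underside
- mandrel: bystander: upright steel ring mandrel (25 mm thick at its foot) on a 60 mm square wooden foot, 157 mm high in all; origin at the middle of its underside
- borax_jar: bystander: glass jar, 52 mm across, 55 mm high; origin at the middle of its underside
- pin_dish: bystander: white ceramic dish, 64 mm across, 22 mm high; origin at the middle of its underside
There are look-alikes about, which are no part of the job. Leave any brown or red look-alike of the long_plate alone.

How it is judged (in metres and radians):
On the way, in this order (a step that is already met when the one before it is completed fails the run):
1. the long plate hangs on the hook's peg behind the shut keeper, let go, with the short plate not yet on it (x of long_plate_eye in the frame of hook between -0.042 and 0.006 m and y of long_plate_eye in the frame of hook between -0.009 and 0.009 m and z of long_plate_eye in the frame of hook between -0.016 and 0.026 m and value of joint keeper below 0.06 rad and contact force between the fingers and long_plate below 0.05 N and distance between short_plate_eye and hook above 0.09 m), for 0.2 s.
2. the short plate's eye is on the same peg behind the shut keeper (x of short_plate_eye in the frame of hook between -0.042 and 0.006 m and y of short_plate_eye in the frame of hook between -0.009 and 0.009 m and z of short_plate_eye in the frame of hook between -0.016 and 0.026 m and value of joint keeper below 0.06 rad), for 0.2 s.
At the end, for the whole second after the job is handed in: Both plates hang on the peg behind the keeper's lip (eye centres at most 40 mm out from the peg's root, within 9 mm sideways), the long one nearer the rail, bars within 0.3 rad of vertical, let go, slower than 30 mm/s, keeper under 0.06 rad; no bystander moved over 20 mm or tipped (all of step 2 and x of long_plate_eye in the frame of hook between -0.042 and 0.006 m and y of long_plate_eye in the frame of hook between -0.009 and 0.009 m and z of long_plate_eye in the frame of hook between -0.016 and 0.026 m and ((x of long_plate_eye in the frame of hook above -0.005 m and x of short_plate_eye in the frame of hook below -0.005 m) or (x of long_plate_eye in the frame of hook above -0.01 m and x of short_plate_eye in the frame of hook below -0.01 m) or (x of long_plate_eye in the frame of hook above -0.015 m and x of short_plate_eye in the frame of hook below -0.015 m) or (x of long_plate_eye in the frame of hook above -0.02 m and x of short_plate_eye in the frame of hook below -0.02 m) or (x of long_plate_eye in the frame of hook above -0.025 m and x of short_plate_eye in the frame of hook below -0.025 m) or (x of long_plate_eye in the frame of hook above -0.03 m and x of short_plate_eye in the frame of hook below -0.03 m) or (x of long_plate_eye in the frame of hook above -0.035 m and x of short_plate_eye in the frame of hook below -0.035 m) or (x of long_plate_eye in the frame of hook above -0.04 m and x of short_plate_eye in the frame of hook below -0.04 m)) and linear speed of each of long_plate, short_plate below 0.03 m/s and angle between each of long_plate_mid, short_plate_mid's own x axis and vertical below 0.3 rad and contact force between the fingers and long_plate below 0.05 N and contact force between the fingers and short_plate below 0.05 N); the robot touches nothing.
It fails at once if a bystander on the bench is pushed more than 20 mm (distance of any of bench_block, doming_block, pliers, file, mandrel, borax_jar, pin_dish from where it was at the start of the episode above 0.02 m).
It fails at once if a bystander is tipped over (angle between any of bench_block, doming_block, pliers, file, mandrel, borax_jar, pin_dish's own z axis and vertical above 0.35 rad).
It also fails if it takes over 72 s, if anything falls off the work surface, if the arm or the gripper's body presses on something with over 40 N, if the wrist force passes 120 N, or if a joint passes its speed limit or range.

## Robot

A 6-joint arm with a two-finger parallel gripper is mounted at the origin on the work surface. World frame = base frame: x ahead of the robot, y to its left, z up, the work surface at z = 0. Lengths are in mm, angles in rad, forces in N, time in s.
With the tool pointing down it reaches from about 375 to 900 mm from the base axis. Payload 3.1 kg.
Tool frame: the origin (TCP) lies on the mounting face of the last link; the fingertips stand 182 mm ahead of it and the grasp point (between the pads) lies 164 mm ahead of it; z points along the fingers, y is the line along which they close (so a half turn about z gives the same grasp; the last joint's range is limited). The gripper opens to 87 mm and grips with 3 to 60 N. Pads are 19 mm wide; open, the fingers measure 117 mm over their backs; the gripper's body (75 mm by 190 mm) begins 51 mm behind the grasp point.
Start: joints at [-1.385, 0.527, 1.433, -0, 1.181, -0.178], TCP at [222.998, -583.841, 404.748] pointing down, gripper open.
Joint ranges: [-3.08, 3.08], [-0.75, 2.2], [0.22, 2.44], [-1.43, 4.57], [0, 2.65], [-2.85, 2.85]. Speed limits (rad/s): [2.79, 2.79, 3.14, 3.14, 3.14, 3.14].

## Interface

Orientations are given as a unit quaternion [w, x, y, z].
In Python, from plant import robot, eyes, order, models gives the robot as it stands. The module is installed in compiled form; this text tells all that it offers.
- The arm moves only by the tool move_arm, never from a script. Its argument "motion" is a list of rows, each an object with "travel": the shift along the tool's x, y, z in m, a list of three; "roll": the turn about the tool's z in degrees. A call has 1 to 5 rows; each row shifts and turns the commanded pose from where the row before left it, along the tool's axes as they then stand; what a row does not reach is not made up. A row lasts 1/10 s, in which the tool goes at most 50 mm and 8.59 degrees, less where a joint would pass 70% of its speed; a pose out of reach is approached as far as the arm can. A call with a gripper value outside its range is refused whole. "grip" is the finger opening in m, from 0 to 0.087, set as the call begins (left out, the last holds). The fingers move at their own pace and stop on an object; "grip_force" is the grip in N (left out, the last holds). Time passes only in rows, so rows that do not move let the fingers close. It gives the time, the measured TCP pose, the force, the opening and the grip force at its end, in the units of the state.
- robot.read_state(): the state, without advancing time (a new reading comes with each control period).
- eyes.snapshot(name): name is "scene" or "top"; returns the picture (480x640x3 uint8, red, green, blue); there is no depth.
- eyes.camera_model(name): a dict with "fov_y" (degrees; the focal length in pixels is half the picture's height over the tangent of half this angle, whatever the lens; pixels are square), "cx", "cy" (the principal point, pixels), "T" (4x4, takes a point from camera to world coordinates). Camera axes: x right, y up, looking along -z (the intrinsics and any distortion apply to the point x, -y, -z); pixel columns grow to the right and rows downward; lengths in mm; the calibration is good to about 2 mm. A picture is of the moment at which its call begins. camera_model takes no time and is no camera call.
- order.hand_in(): hands the job in; it is judged then, once.
Trained networks look in the newest picture that a camera, given by its name, has taken for a name from the list of things; names that differ only in an ending like _2 or _b are one class to them, and where a whole thing is asked for, a point or a joint stands for the part that bears it (a point fixed in the world has none). Each returns a list of dicts, best first, with "confidence" (0 to 1); they miss things now and then, are a little off and sometimes report something else, mostly with a low value. They report only what shows in the picture. A call takes as long as a camera call. They do not tell look-alikes from the thing itself.
- models.find_in(camera, thing): "position" ([x, y, z] in mm, in world coordinates, good to about 4 mm: the middle of the surface that is visible of it).
- models.masks_of(camera, thing): "pixels" (480x640 bool, what is visible of it).
The state is a dict: "clock": time; "joint_positions": joint angles; "dq": joint speeds; "joint_torque": joint torques, N m; "position": TCP position; "tcp_rot": TCP orientation; "ft_force": force on the tool from outside, world axes, zero at the start; "moment": the same for the moment, N m; "width": finger opening in mm; "grasp_force": force on a finger pad.
Only numpy, scipy, OpenCV 4.12 (cv2) and the standard library are available. Lean on these libraries where they do the work, as an engineer would, in place of code of your own. Each camera call takes 0.05 s, during which the arm holds its last target. There are 200 camera calls.

## Working session

There is one attempt and no reset: what is moved stays moved. The work goes in short steps, Python scripts to look and compute and a tool call to move; the robot and the scene stay as the last step left them, time stands still between calls to the robot, and variables do not carry over. Pictures are saved under pics/ and viewed, at most 10 in all, crops included, and the job is handed in when it is done.

Besides the shell and the picture viewer there is one more tool, called after "Request:" as name(argument=value, ...) on one line, values as JSON. move_arm: Moves the arm, as the interface text tells. Its arguments: {"type":"object","properties":{"motion":{"type":"array"},"grip":{"type":"number"},"grip_force":{"type":"number"}},"required":["motion"]}

```bash
mkdir -p pics; ls; python3 - <<'E'
from plant import robot,eyes,models
import cv2,numpy as np
s=robot.read_state();print(s)
for c in("scene","top"):
    im=eyes.snapshot(c);cv2.imwrite(f"pics/{c}0.png",im[:,:,::-1])
    m=eyes.camera_model(c);print(c,{k:(np.round(v,3).tolist() if k=="T" else v) for k,v in m.items()})
    for t in["long_plate","short_plate","long_plate_eye","short_plate_eye","hook","peg_tip","keeper_tab","rack","mandrel","bench_block","doming_block","pliers","file","borax_jar","pin_dish"]:
        print(t,[(np.round(d["position"]).tolist(),round(d["confidence"],2)) for d in models.find_in(c,t)])
print(robot.read_state()["clock"])
E
```

```text
pics
{'clock': 0.0, 'joint_positions': array([-1.38453374e+00,  5.28448126e-01,  1.43390447e+00, -3.33867504e-05,
        1.18140931e+00, -1.78519970e-01]), 'dq': array([ 0.00100501, -0.00025086,  0.00010249, -0.00063635, -0.00192613,
        0.00025753]), 'joint_torque': array([ 1.57083291e-04, -4.40043247e+01, -1.76588291e+01,  6.32371707e-02,
        5.81593614e-02, -1.61073958e-04]), 'position': array([ 222.91279789, -583.52194914,  403.78161266]), 'tcp_rot': array([-1.08456014e-03,  9.83411039e-01,  1.81387847e-01, -1.96356638e-05]), 'ft_force': array([-0.7879056 ,  0.31342195,  1.22880528]), 'moment': array([-0.02411171,  0.02706345,  0.02759511]), 'grasp_force': 0.0, 'width': 86.59359132404896}
scene {'fov_y': 46.35463268810447, 'cx': 312.87561317368926, 'cy': 234.32222452643342, 'T': [[0.338, -0.53, 0.778, 1516.502], [0.941, 0.208, -0.267, -401.63], [-0.02, 0.822, 0.569, 902.992], [0.0, 0.0, 0.0, 1.0]]}
long_plate [([479.0, -183.0, 6.0], 0.79), ([331.0, -535.0, 4.0], 0.7), ([307.0, -257.0, 9.0], 0.66), ([566.0, 404.0, 19.0], 0.62)]
short_plate [([511.0, 240.0, 5.0], 0.59)]
lo
[... 1181 characters left out ...]
.97), ([302.0, -261.0, 8.0], 0.69), ([487.0, -176.0, 7.0], 0.59)]
short_plate_eye [([487.0, 249.0, 0.0], 0.7), ([653.0, 141.0, 239.0], 0.18)]
hook [([664.0, 141.0, 239.0], 0.82), ([688.0, 10.0, 193.0], 0.68)]
peg_tip [([577.0, -381.0, 14.0], 0.66), ([667.0, 143.0, 239.0], 0.57)]
keeper_tab [([485.0, -174.0, 6.0], 0.7), ([654.0, 144.0, 240.0], 0.49)]
rack [([690.0, 9.0, 191.0], 0.72)]
mandrel [([551.0, 405.0, 18.0], 0.94)]
bench_block [([503.0, -9.0, 19.0], 0.64)]
doming_block [([576.0, 5.0, 42.0], 0.89)]
pliers []
file [([446.0, -403.0, 16.0], 0.62)]
borax_jar [([425.0, 12.0, 56.0], 0.8)]
pin_dish [([656.0, 142.0, 238.0], 0.66), ([576.0, -384.0, 15.0], 0.58), ([490.0, 250.0, 3.0], 0.16)]
1.6
```

View pics/scene0.png

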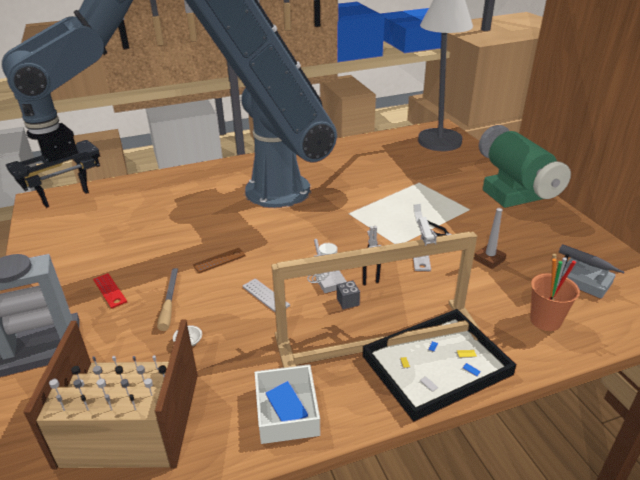

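View pics/top0.png

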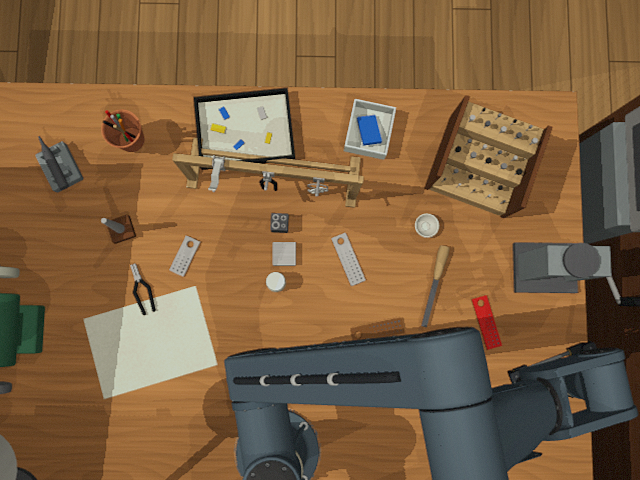

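The scene camera looks from behind the rail.
- **Long plate candidates in the top picture:** grey steel at (348,260), brown look-alike at (378,328), red look-alike at (486,322). The grey one with the round eye at (340,240) is the long plate.
- **Short plate:** (185,256), eye at (193,241).
- **Keeper hook:** left on the rail at (216,172). The pliers are at (267,180) and the ring hoop at (317,187).

Next I'll check these choices in one crop sheet and measure.

```bash
cat > h.py <<'E'
import numpy as np,cv2
from plant import robot,eyes,models
C={c:eyes.camera_model(c) for c in("scene","top")}
def f(c): return 240/np.tan(np.radians(C[c]["fov_y"])/2)
def ray(c,uv):
    m=C[c];uv=np.atleast_2d(uv).astype(float)
    d=np.c_[(uv[:,0]-m["cx"])/f(c),-(uv[:,1]-m["cy"])/f(c),-np.ones(len(uv))]
    T=np.array(m["T"]);return T[:3,3],d@T[:3,:3].T
def plane(c,uv,z):
    o,d=ray(c,uv);return o+d*((z-o[2])/d[:,2])[:,None]
def proj(c,P):
    m=C[c];T=np.array(m["T"]);q=(np.atleast_2d(P)-T[:3,3])@T[:3,:3]
    return np.c_[m["cx"]+f(c)*q[:,0]/-q[:,2],m["cy"]-f(c)*q[:,1]/-q[:,2]]
def tri(u,v):
    (o,d),(p,e)=ray("scene",u),ray("top",v);d=d[0]/np.linalg.norm(d[0]);e=e[0]/np.linalg.norm(e[0])
    A=np.eye(3)-np.outer(d,d);B=np.eye(3)-np.outer(e,e)
    X=np.linalg.solve(A+B,A@o+B@p);return X,np.linalg.norm(A@(X-o))*2
def crop(im,x0,y0,w,h,k): return cv2.resize(im[y0:y0+h,x0:x0+w],None,fx=k,fy=k,interpolation=cv2.INTER_CUBIC)
E
python3 - <<'E'
from h import *
T=eyes.snapshot("top")
S=eyes.snapshot("scene")
for c in("top","scene"):
  for t in("long_plate","short_plate"):
    for d in models.masks_of(c,t):
      m=d["pixels"].astype(np.uint8);ys,xs=np.nonzero(m);cen=(xs.mean(),ys.mean())
      cs,_=cv2.findContours(m,cv2.RETR_EXTERNAL,cv2.CHAIN_APPROX_NONE)
      k=max(cs,key=cv2.contourArea)[:,0]
      r=cv2.minAreaRect(plane(c,k,6)[:,:2].astype(np.float32))
      print(c,t,round(d["confidence"],2),np.round(cen,1),len(xs),np.round(r[0],1),np.round(r[1],1),round(r[2],1),"centroid",np.round(plane(c,[cen],6)[0],1))
a=crop(T,150,215,100,75,4);b=crop(T,310,215,100,75,4);c=crop(T,180,140,100,75,4);d=crop(S,395,190,100,75,4)
cv2.imwrite("pics/sheet1.png",np.vstack([np.hstack([a,b]),np.hstack([c,d])])[:,:,::-1])
E
```

```text
top long_plate 0.81 [348.4 261. ] 723 [ 486.6 -176.1] [135.1  42.8] 20.8 centroid [ 481.  -176.9    6. ]
top long_plate 0.8 [379.4 328.9] 721 [ 304.2 -251.2] [ 40.8 136. ] 12.4 centroid [ 306.4 -257.4    6. ]
top long_plate 0.65 [486.1 321.6] 825 [ 328.2 -534.7] [135.8  43.9] 16.2 centroid [ 327.5 -534.     6. ]
top short_plate 0.96 [183.9 255.3] 601 [491.6 250.7] [ 43.  101.1] 67.2 centroid [491.1 250.4   6. ]
top short_plate 0.19 [215.7 171.1] 293 [709.5 172.1] [31.9 91.5] 85.2 centroid [715.4 174.4   6. ]
scene long_plate 0.98 [218.5 260. ] 596 [ 311.4 -253.2] [ 52.7 137.1] 13.5 centroid [ 311.5 -254.7    6. ]
scene long_plate 0.75 [109.3 290.7] 588 [ 334.8 -536.1] [140.1  41.7] 15.8 centroid [ 337.2 -535.     6. ]
scene long_plate 0.69 [261.4 293.3] 496 [ 485.8 -180.9] [126.   43.4] 22.1 centroid [ 483.1 -184.     6. ]
scene short_plate 0.73 [421.5 263.8] 225 [520.2 235.8] [41.5 59.6] 67.7 centroid [520.3 236.2   6. ]
scene short_plate 0.27 [370.5 290.3] 7295 [584.1 116.1] [609.8 366.3] 83.4 centroid [568.8  69.    6. ]
```

View pics/sheet1.png

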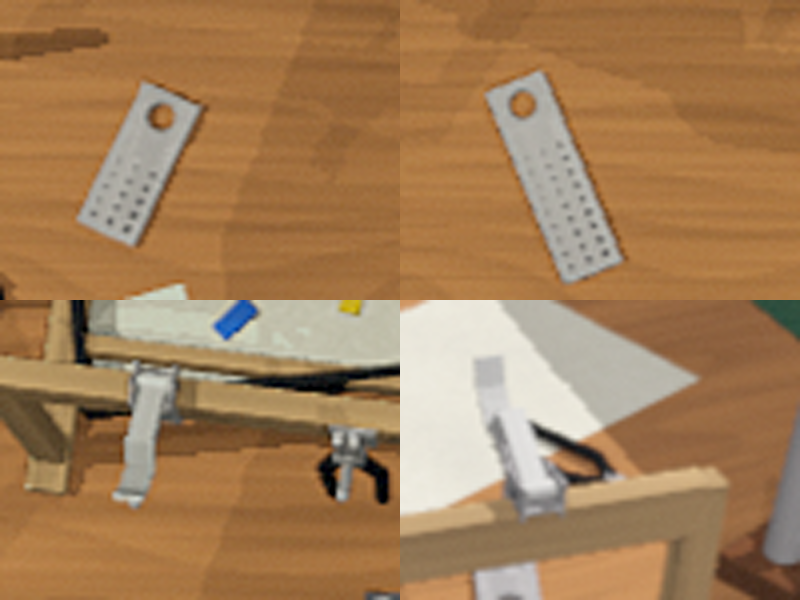

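The sheet confirms both grey plates. The long plate's eye is at top px (340.5,240.8) and the short plate's at (190,244.2). The keeper's tab end is at top px (212,189.3) and scene px (417,204.3). Next I'll get the hook's pose from the rail edges and the tab.

```bash
python3 - <<'E'
from h import *
for c in("top","scene"):
  eyes.snapshot(c)
  ms=models.masks_of(c,"rack")
  if not ms: print("none");continue
  m=ms[0]["pixels"];ys,xs=np.nonzero(m)
  print(c,ms[0]["confidence"],xs.min(),xs.max(),ys.min(),ys.max())
  for nm,fn,z in(("upper",lambda q:q.min(),219),("lower",lambda q:q.max(),185 if c=="top" else 185)):
    cols=range(xs.min()+25,xs.max()-25)
    p=[]
    for x in cols:
        q=np.nonzero(m[:,x])[0]
        if len(q):p.append((x,fn(q)+(-.5 if nm=="upper" else .5)))
    p=np.array(p,float)
    k,b=np.polyfit(*p.T,1)
    for _ in range(20):
        r=np.abs(p[:,1]-k*p[:,0]-b);g=p[r<max(1.0,np.percentile(r,50))];k,b=np.polyfit(*g.T,1)
    e=np.array([[xs.min()+25,0],[xs.max()-25,0]],float);e[:,1]=k*e[:,0]+b
    P=plane(c,e,z);dd=P[1]-P[0];print(c,nm,z,len(g),len(p),np.round(e,1).tolist(),np.round(P,1).tolist(),"yaw",np.degrees(np.arctan(-dd[0]/dd[1])))
print("tab",tri([417,204.3],[212,189.3]))
for c in("top","scene"):
  for t in("hook","keeper_tab"):
    print(c,t,[(np.round(d["confidence"],2),[int(v) for v in (np.nonzero(d["pixels"])[1].min(),np.nonzero(d["pixels"])[1].max(),np.nonzero(d["pixels"])[0].min(),np.nonzero(d["pixels"])[0].max())]) for d in models.masks_of(c,t)])
for t,u,v in(("long",[340.5,240.75],None),("short",[190,244.25],None)):print(t,plane("top",[u],6))
E
```

```text
top 0.77 171 362 139 207
top upper 219 107 141 [[196.0, 147.4], [337.0, 163.5]] [[720.1, 191.1, 219.0], [686.7, -133.8, 219.0]] yaw -5.868003560440307
top lower 185 100 141 [[196.0, 165.8], [337.0, 183.0]] [[685.1, 195.7, 185.0], [648.4, -136.0, 185.0]] yaw -6.3135298907056105
scene 0.74 271 476 232 368
scene upper 219 135 155 [[296.0, 258.6], [451.0, 234.2]] [[650.3, -141.8, 219.0], [688.7, 192.7, 219.0]] yaw -6.547489156869251
scene lower 185 124 155 [[296.0, 364.8], [451.0, 333.3]] [[888.5, -222.0, 185.0], [916.5, 59.6, 185.0]] yaw -5.6720867760951545
tab (array([614.19951469, 146.62803119, 261.23783341]), np.float64(2.289323078966476))
top hook [(np.float64(0.57), [209, 223, 157, 190])]
top keeper_tab [(np.float64(0.56), [210, 221, 158, 189])]
scene hook [(np.float64(0.81), [414, 435, 205, 243]), (np.float64(0.65), [243, 272, 280, 308])]
scene keeper_tab [(np.float64(0.51), [413, 433, 204, 239]), (np.float64(0.5), [174, 200, 326, 344])]
long [[ 533.90131672 -156.194973      6.        ]]
short [[520.1932033  235.63367084   6.        ]]
```

```bash
cat >> h.py <<'E'
def plan(target,yaw):
    """tool-axes travel (mm) and roll (deg) to TCP target xyz (None keeps), tool x at world angle yaw (deg)"""
    from scipy.spatial.transform import Rotation as R
    s=robot.read_state();q=s["tcp_rot"];M=R.from_quat([q[1],q[2],q[3],q[0]]).as_matrix()
    t=np.array([p if v is None else v for v,p in zip(target,s["position"])],float)
    now=np.degrees(np.arctan2(M[1,0],M[0,0]))
    print("clock",round(s["clock"],2),"pos",np.round(s["position"],1),"yaw",round(now,2),"width",round(s["width"],1),"F",np.round(s["ft_force"],1),"gf",round(s["grasp_force"],1))
    print("travel",np.round(M.T@(t-s["position"]),1),"roll",round((now-yaw+180)%360-180,2))
E
python3 -c "
from h import *
plan([539.3,-156.5,None],22)"
```

```text
clock 2.3 pos [ 223.  -583.8  404.7] yaw 20.9 width 87.0 F [0.4 0.1 0.8] gf 0.0
travel [ 447.9 -286.4   -0. ] roll -1.1
```

Request:
move_arm(motion=[{"travel":[0.0405,-0.026,0],"roll":-0.5},{"travel":[0.0405,-0.026,0],"roll":-0.5},{"travel":[0.0405,-0.026,0],"roll":0},{"travel":[0.0405,-0.026,0],"roll":0},{"travel":[0.0405,-0.026,0],"roll":0}], grip=0.075)

```text
clock: 2.8
position: [364.2, -386.9, 404.9]
tcp_rot: [0.0, 0.982, 0.19, 0.0]
ft_force: [1.4, -0.5, -0.5]
width: 75.3
grasp_force: 0.0
```

Request:
move_arm(motion=[{"travel":[0.0405,-0.026,0],"roll":0},{"travel":[0.0405,-0.026,0],"roll":0},{"travel":[0.0405,-0.026,0],"roll":0},{"travel":[0.0405,-0.026,0],"roll":0},{"travel":[0.0405,-0.026,0],"roll":0}])

```text
clock: 3.3
position: [503.7, -190.5, 405.0]
tcp_rot: [0.0, 0.982, 0.19, 0.0]
ft_force: [0.6, -1.2, -0.1]
width: 75.0
grasp_force: 0.0
```

```bash
python3 -c "
from h import *
plan([539.3,-156.5,184],22)"
```

```text
clock 3.3 pos [ 503.7 -190.5  405. ] yaw 21.9 width 75.0 F [ 0.6 -1.2 -0.1] gf 0.0
travel [ 45.6 -18.5 221.1] roll -0.1
```

Request:
move_arm(motion=[{"travel":[0.043,-0.0215,0.01],"roll":0},{"travel":[0,0,0.049],"roll":0},{"travel":[0,0,0.049],"roll":0},{"travel":[0,0,0.049],"roll":0},{"travel":[0,0,0],"roll":0}])

```text
clock: 3.8
position: [532.2, -154.9, 240.6]
tcp_rot: [-0.005, 0.982, 0.19, -0.007]
ft_force: [-0.6, 0.6, -0.4]
width: 75.1
grasp_force: 0.0
```

```bash
python3 - <<'E'
from h import *
plan([539.3,-156.5,184],22)
T=eyes.snapshot("top");S=eyes.snapshot("scene")
cv2.imwrite("pics/pre1.png",np.hstack([crop(T,300,190,100,100,4),crop(S,210,220,100,100,4)])[:,:,::-1])
E
```

```text
clock 3.8 pos [ 532.2 -154.9  240.6] yaw 21.93 width 75.1 F [-0.6  0.6 -0.4] gf 0.0
travel [ 6.6  4.9 56.4] roll -0.07
```

View pics/pre1.png

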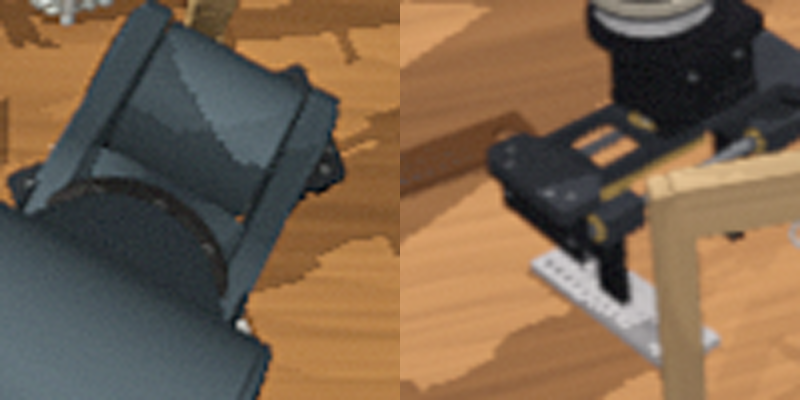

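The fingers straddle the long plate near its eye end (scene px about (363,290)), still 57 mm too high. Lower and settle.

Request:
move_arm(motion=[{"travel":[0.001,0,0.02],"roll":0},{"travel":[0.001,0,0.012],"roll":0},{"travel":[0,0,0],"roll":0},{"travel":[0,0,0],"roll":0}])

```text
clock: 4.3
position: [537.0, -155.9, 217.7]
tcp_rot: [0.001, 0.982, 0.19, 0.001]
ft_force: [-0.2, 0.1, -0.1]
width: 74.9
grasp_force: 0.0
```

```bash
python3 - <<'E'
from h import *
plan([539.3,-156.5,184],22)
E
```

```text
clock 4.3 pos [ 537.  -155.9  217.7] yaw 21.89 width 74.9 F [-0.2  0.1 -0.1] gf 0.0
travel [ 1.8  1.3 33.7] roll -0.11
```

Request:
move_arm(motion=[{"travel":[0.001,0.001,0.018],"roll":0},{"travel":[0.001,0,0.015],"roll":0},{"travel":[0,0,0],"roll":0},{"travel":[0,0,0],"roll":0}])

```text
clock: 4.7
position: [538.9, -155.8, 183.0]
tcp_rot: [0.0, 0.982, 0.19, 0.0]
ft_force: [-1.0, -0.2, -0.1]
width: 74.6
grasp_force: 0.0
```

Request:
move_arm(motion=[{"travel":[0,0,0],"roll":0},{"travel":[0,0,0],"roll":0},{"travel":[0,0,0],"roll":0},{"travel":[0,0,0],"roll":0},{"travel":[0,0,0],"roll":0}], grip=0.03, grip_force=8)

```text
clock: 5.2
position: [538.8, -155.7, 182.8]
tcp_rot: [-0.0, 0.982, 0.19, -0.0]
ft_force: [0.0, -0.4, -0.7]
width: 42.9
grasp_force: 0.0
```

```bash
python3 - <<'E'
from h import *
plan([539.3,-156.5,184],22)
E
```

```text
clock 5.2 pos [ 538.8 -155.7  182.8] yaw 21.9 width 42.9 F [ 0.  -0.4 -0.7] gf 0.0
travel [ 0.2  0.9 -1.2] roll -0.1
```

Request:
move_arm(motion=[{"travel":[0,0,0],"roll":0},{"travel":[0,0,0],"roll":0},{"travel":[0,0,0],"roll":0}])

```text
clock: 5.5
position: [538.8, -155.7, 182.8]
tcp_rot: [-0.0, 0.982, 0.19, -0.0]
ft_force: [-0.4, 0.1, 0.1]
width: 39.6
grasp_force: 8.0
```

Request:
move_arm(motion=[{"travel":[0,0,-0.01],"roll":0},{"travel":[0,0,-0.01],"roll":0},{"travel":[0,0,-0.01],"roll":0},{"travel":[0,0,0],"roll":0},{"travel":[0,0,0],"roll":0}])

```text
clock: 6.0
position: [539.2, -155.8, 213.6]
tcp_rot: [0.001, 0.982, 0.19, 0.001]
ft_force: [0.7, 0.3, -1.1]
width: 40.0
grasp_force: 8.0
```

```bash
python3 - <<'E'
from h import *
plan([539.3,-156.5,184],22)
S=eyes.snapshot("scene");eyes.snapshot("top")
cv2.imwrite("pics/lift1.png",crop(S,200,210,120,100,5)[:,:,::-1])
E
```

```text
clock 6.0 pos [ 539.2 -155.8  213.6] yaw 21.89 width 40.0 F [ 0.7  0.3 -1.1] gf 8.0
travel [-0.2  0.6 29.6] roll -0.11
```

View pics/lift1.png

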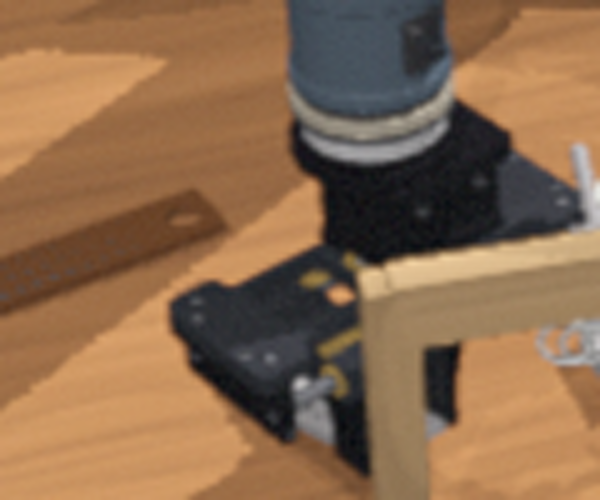

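The plate hangs tilted in the fingers at scene px about (262,293), partly hidden by the rack post. Lift on with the light grip.

Request:
move_arm(motion=[{"travel":[0,0,-0.02],"roll":0},{"travel":[0,0,-0.02],"roll":0},{"travel":[0,0,-0.02],"roll":0},{"travel":[0,0,-0.02],"roll":0},{"travel":[0,0,-0.02],"roll":0}])

```text
clock: 6.6
position: [538.1, -155.5, 312.6]
tcp_rot: [-0.001, 0.982, 0.19, -0.001]
ft_force: [0.8, 0.3, -2.8]
width: 39.8
grasp_force: 8.0
```

Request:
move_arm(motion=[{"travel":[0,0,-0.03],"roll":0},{"travel":[0,0,-0.03],"roll":0},{"travel":[0,0,-0.03],"roll":0},{"travel":[0,0,-0.03],"roll":0},{"travel":[0,0,-0.03],"roll":0}])

```text
clock: 7.1
position: [538.2, -155.5, 462.8]
tcp_rot: [-0.001, 0.982, 0.19, -0.001]
ft_force: [0.3, -0.6, -3.5]
width: 39.5
grasp_force: 8.0
```

```bash
python3 - <<'E'
from h import *
plan([539.3,-156.5,184],22)
S=eyes.snapshot("scene");eyes.snapshot("top")
cv2.imwrite("pics/lift2.png",crop(S,200,130,160,140,4)[:,:,::-1])
for c in("scene","top"):
  for t in("long_plate","long_plate_eye"):
    print(c,t,[(np.round(d["position"]).tolist(),round(d["confidence"],2)) for d in models.find_in(c,t)])
E
```

```text
clock 7.1 pos [ 538.2 -155.5  462.8] yaw 21.9 width 39.5 F [ 0.3 -0.6 -3.5] gf 8.0
travel [  1.3   2.  278.8] roll -0.1
scene long_plate [([552.0, -151.0, 223.0], 0.95), ([305.0, -257.0, 11.0], 0.7), ([335.0, -537.0, 7.0], 0.56), ([427.0, 10.0, 56.0], 0.33)]
scene long_plate_eye [([336.0, -539.0, 3.0], 0.86), ([305.0, -258.0, 5.0], 0.75), ([551.0, -152.0, 224.0], 0.71)]
top long_plate [([323.0, -536.0, 6.0], 0.77), ([304.0, -254.0, 4.0], 0.61)]
top long_plate_eye [([301.0, -256.0, 10.0], 0.94), ([406.0, 363.0, 13.0], 0.75)]
```

View pics/lift2.png

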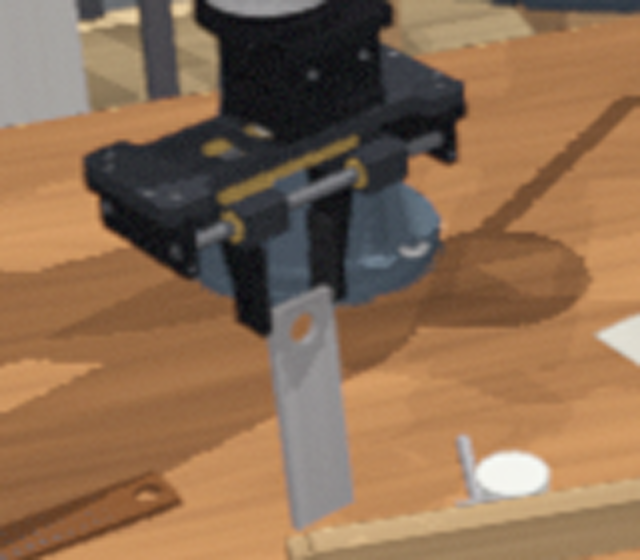

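The plate hangs steeply from the fingers. Corners in the crop are (274,307), (330,289), (297,525) and (352,500), with the eye at (302,324) clear of the pads. I'll fit its tilt.

```bash
cat >> h.py <<'E'
from scipy.optimize import least_squares
def fitplate(px,L,eyex,yaw,x0,c="scene"):
    """px: topleft,topright,botleft,botright,(eye) px as seen by scene cam. returns eye pos, tilt (deg)"""
    from scipy.spatial.transform import Rotation as R
    def pts(v,s):
        Rz=R.from_euler("zy",[yaw,v[3]],degrees=True).as_matrix() # local x: normal, y: width, z: along bar up
        h=L/2-eyex
        loc=np.array([[3,-20*s,h],[3,20*s,h],[3,-20*s,h-L],[3,20*s,h-L],[0,0,0]])
        return v[:3]+loc@Rz.T
    r=least_squares(lambda v:np.r_[(proj(c,pts(v,1))-px).ravel()[:len(px)*2],0],np.r_[x0,0])
    return r.x,np.sqrt(np.mean(r.fun**2))
E
python3 - <<'E'
from h import *
px=np.array([[274,307],[330,289],[297,525],[352,500],[302,324]])/4+[200,130]
print(fitplate(px,135,51.5,21.9,[538,-155,280]))
E
```

```text
(array([ 488.95955744, -136.07819026,  236.88879937,   -8.96480144]), np.float64(0.2840747239846689))
```

```bash
sed -i 's/,0\],np.r_\[x0,0\])/]\/.4 if not prior else np.r_[(proj(c,pts(v,1))-px).ravel()[:len(px)*2]\/.4,(v[:3]-x0)\/prior],np.r_[x0,0])/; s/x0,c="scene")/x0,c="scene",prior=3)/' h.py
python3 - <<'E'
from h import *
px=np.array([[274,307],[330,289],[297,525],[352,500],[302,324]])/4+[200,130]
for p in(2,4,8):print(fitplate(px,135,51.5,21.9,np.array([538,-155.5,277]),prior=p))
E
```

```text
(array([ 541.57904599, -149.37038973,  271.8582279 ,   -4.92284573]), np.float64(1.8122941023339907))
(array([ 539.28498987, -148.57970947,  270.07104002,   -4.92027322]), np.float64(1.446554024103692))
(array([ 531.47144834, -146.58993517,  264.86991112,   -5.49770742]), np.float64(1.26391565674431))
```

Request:
move_arm(motion=[{"travel":[0,0,0],"roll":0},{"travel":[0,0,0],"roll":7},{"travel":[0,0,0],"roll":7},{"travel":[0,0,0],"roll":7},{"travel":[0,0,0],"roll":7}], grip_force=30)

```text
clock: 7.9
position: [538.6, -155.7, 461.2]
tcp_rot: [-0.001, 0.998, -0.056, -0.001]
ft_force: [0.2, -0.1, -3.3]
width: 38.3
grasp_force: 30.0
```

Request:
move_arm(motion=[{"travel":[0,-0.025,0],"roll":0},{"travel":[0,-0.04,0],"roll":0},{"travel":[0,-0.045,0],"roll":0},{"travel":[0,-0.045,0],"roll":0},{"travel":[0,-0.045,0],"roll":0}])

```text
clock: 8.4
position: [559.8, 44.7, 461.3]
tcp_rot: [-0.0, 0.999, -0.054, -0.001]
ft_force: [-0.0, -0.1, -2.8]
width: 39.1
grasp_force: 30.0
```

Request:
move_arm(motion=[{"travel":[0,-0.045,0.01],"roll":0},{"travel":[0,-0.035,0.01],"roll":0},{"travel":[0,-0.025,0.01],"roll":0},{"travel":[0,0,0],"roll":0},{"travel":[0,0,0],"roll":0}])

```text
clock: 8.9
position: [570.9, 148.0, 431.1]
tcp_rot: [0.001, 0.999, -0.052, -0.002]
ft_force: [-1.3, -1.3, -2.0]
width: 38.9
grasp_force: 30.0
```

```bash
python3 - <<'E'
from h import *
plan([576.6,150.6,428.8],-6.1)
S=eyes.snapshot("scene");T=eyes.snapshot("top")
cv2.imwrite("pics/at_hook.png",np.hstack([crop(S,360,130,100,150,4),crop(T,160,120,100,150,4)])[:,:,::-1])
E
```

```text
clock 8.9 pos [570.9 148.  431.1] yaw -6.01 width 38.9 F [-1.3 -1.3 -2. ] gf 30.0
travel [ 5.4 -3.2  2.3] roll 0.09
```

View pics/at_hook.png

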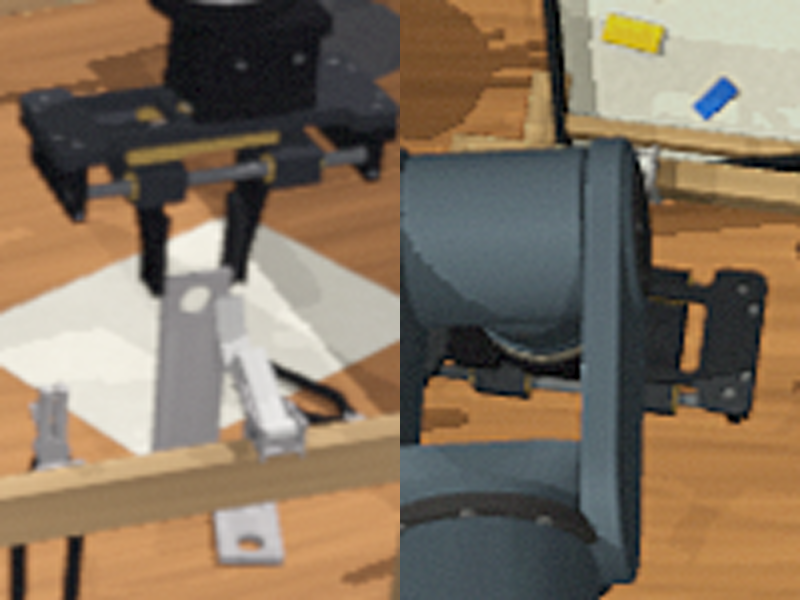

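The picture shows the eye at scene px (409,204) and the keeper's tab end at (417.5,204), next to each other. I'll compare both with their predicted pixels to remove the camera bias.

```bash
python3 - <<'E'
from h import *
s=robot.read_state();p=s["position"];print(p)
print("eye pred",proj("scene",[p-[0,0,185.8]]),"seen 409,204.3; tip pred",proj("scene",[p-[0,0,182]+np.array([0.106*k,.994*k,0])*1. for k in(-22,22)]))
y=np.radians(-6.1);R=np.array([[np.cos(y),-np.sin(y),0],[np.sin(y),np.cos(y),0],[0,0,1]])
o=np.array([676,140,205])
for n,q in(("tabend",[-62.4,0,58]),("tabend top",[-63,0,60]),("hinge",[13,0,22.5]),("lipTop",[-27,0,43])):
  P=o+R@np.array(q);print(n,np.round(P,1),np.round(proj("scene",[P]),1),np.round(proj("top",[P]),1))
J=[(proj("scene",[o+R@np.array([-60,0,58])+d])-proj("scene",[o+R@np.array([-60,0,58])]))[0] for d in np.eye(3)];print("px/mm xyz",np.round(J,3).tolist())
px=np.array([[160,273],[232,268]])/4+[360,130];print("top edge seen",px.tolist(),"mid pred",proj("scene",[p-[-3,0,185.8-16]]))
E
```

```text
[571.30877483 146.77019292 432.32993495]
eye pred [[406.74333834 200.61472949]] seen 409,204.3; tip pred [[397.58325962 200.53387098]
 [416.09847634 197.79276911]]
tabend [614.  146.6 263. ] [[416.5 203.6]] [[211.4 189. ]]
tabend top [613.4 146.7 265. ] [[416.5 202.7]] [[211.2 189.1]]
hinge [688.9 138.6 227.5] [[428.9 236.3]] [[218. 160.]]
lipTop [649.2 142.9 248. ] [[422.3 218.1]] [[214.5 175. ]]
px/mm xyz [[0.223, 0.226], [0.413, -0.09], [0.039, -0.395]]
top edge seen [[400.0, 198.25], [418.0, 197.0]] mid pred [[407.91604593 195.09276814]]
```

Request:
move_arm(motion=[{"travel":[-0.03,0,0],"roll":0},{"travel":[-0.005,0,0.03],"roll":0},{"travel":[0,0,0.04],"roll":0},{"travel":[0,0,0.04],"roll":0},{"travel":[0,0,0],"roll":0}])

```text
clock: 9.5
position: [534.4, 149.7, 318.5]
tcp_rot: [0.001, 0.999, -0.054, -0.006]
ft_force: [-1.2, 0.4, -2.5]
width: 38.8
grasp_force: 30.0
```

Request:
move_arm(motion=[{"travel":[0,0,0.003],"roll":0},{"travel":[0,0,0],"roll":0}])

```text
clock: 9.7
position: [537.7, 150.8, 321.7]
tcp_rot: [-0.0, 0.999, -0.054, 0.002]
ft_force: [-0.0, 0.1, -1.6]
width: 38.9
grasp_force: 30.0
```

Request:
move_arm(motion=[{"travel":[0,0,0.003],"roll":0},{"travel":[0,0,0],"roll":0}])

```text
clock: 9.9
position: [536.8, 151.2, 318.1]
tcp_rot: [-0.0, 0.999, -0.053, 0.001]
ft_force: [-0.1, 0.2, -2.8]
width: 38.6
grasp_force: 30.0
```

Request:
move_arm(motion=[{"travel":[0,0,0.003],"roll":0},{"travel":[0,0,0],"roll":0}])

```text
clock: 10.1
position: [536.3, 151.4, 313.9]
tcp_rot: [-0.0, 0.999, -0.053, 0.0]
ft_force: [-0.3, 0.0, -3.2]
width: 38.8
grasp_force: 30.0
```

Request:
move_arm(motion=[{"travel":[0,0,0.003],"roll":0},{"travel":[0,0,0],"roll":0}])

```text
clock: 10.3
position: [536.2, 151.3, 310.4]
tcp_rot: [0.0, 0.999, -0.053, -0.0]
ft_force: [0.5, -0.5, -2.6]
width: 38.9
grasp_force: 30.0
```

Request:
move_arm(motion=[{"travel":[0,0,0.002],"roll":0},{"travel":[0,0,0],"roll":0}])

```text
clock: 10.5
position: [536.4, 151.3, 308.6]
tcp_rot: [-0.0, 0.999, -0.053, -0.0]
ft_force: [-0.2, 0.5, -3.5]
width: 38.7
grasp_force: 30.0
```

Request:
move_arm(motion=[{"travel":[0,0,0.002],"roll":0},{"travel":[0,0,0],"roll":0}])

```text
clock: 10.7
position: [537.5, 151.2, 308.4]
tcp_rot: [-0.0, 0.999, -0.053, 0.002]
ft_force: [0.5, -0.2, 5.8]
width: 38.8
grasp_force: 30.0
```

Contact at TCP z ≈ 308.5, so the eye is 189.5 mm below the TCP. Go back up to in front of the peg tip.

Request:
move_arm(motion=[{"travel":[0,0,-0.04],"roll":0},{"travel":[0,0,-0.045],"roll":0},{"travel":[0,0,-0.04],"roll":0},{"travel":[0.04,0,0],"roll":0},{"travel":[0,0,0],"roll":0}])

```text
clock: 11.2
position: [580.0, 146.4, 434.1]
tcp_rot: [-0.0, 0.999, -0.054, 0.006]
ft_force: [2.0, -0.4, -1.7]
width: 38.6
grasp_force: 30.0
```

Request:
move_arm(motion=[{"travel":[0,0,0],"roll":0},{"travel":[0,0,0],"roll":0},{"travel":[0,0,0],"roll":0}])

```text
clock: 11.5
position: [575.4, 147.1, 430.7]
tcp_rot: [0.0, 0.999, -0.053, -0.001]
ft_force: [0.7, -0.4, -2.2]
width: 38.7
grasp_force: 30.0
```

```bash
cat >> h.py <<'E'
def hook(hx,dz=0,fwd=5,off=189.5,o=(676,140,205),yaw=-6.1,hy=0):
    y=np.radians(yaw);h=hx-fwd
    return [o[0]+h*np.cos(y)-hy*np.sin(y),o[1]+h*np.sin(y)+hy*np.cos(y),o[2]+dz+off-0.577*max(hx,-64)]
E
python3 - <<'E'
from h import *
for h in(-80,-62,-20):print(h,np.round(hook(h),1)); plan(hook(h),-6.1)
E
```

```text
-80 [591.5 149.  431.4]
clock 11.5 pos [575.4 147.1 430.7] yaw -6.08 width 38.7 F [ 0.7 -0.4 -2.2] gf 30.0
travel [15.8 -3.6 -0.7] roll 0.02
-62 [609.4 147.1 430.3]
clock 11.5 pos [575.4 147.1 430.7] yaw -6.08 width 38.7 F [ 0.7 -0.4 -2.2] gf 30.0
travel [33.8 -3.6  0.4] roll 0.02
-20 [651.1 142.7 406. ]
clock 11.5 pos [575.4 147.1 430.7] yaw -6.08 width 38.7 F [ 0.7 -0.4 -2.2] gf 30.0
travel [75.9 -3.6 24.5] roll 0.02
```

Request:
move_arm(motion=[{"travel":[0.008,-0.0035,-0.0005],"roll":0},{"travel":[0.008,0,0],"roll":0},{"travel":[0.006,0,0],"roll":0},{"travel":[0,0,0],"roll":0},{"travel":[0,0,0],"roll":0}])

```text
clock: 12.0
position: [598.6, 148.1, 432.0]
tcp_rot: [0.0, 0.999, -0.053, -0.0]
ft_force: [-0.3, -0.1, -3.2]
width: 38.8
grasp_force: 30.0
```

Request:
move_arm(motion=[{"travel":[0.006,0,0],"roll":0},{"travel":[0.006,0,0],"roll":0},{"travel":[0,0,0],"roll":0},{"travel":[0,0,0],"roll":0}])

```text
clock: 12.4
position: [610.2, 146.7, 431.6]
tcp_rot: [0.0, 0.999, -0.053, -0.001]
ft_force: [-0.5, 0.4, -4.4]
width: 38.8
grasp_force: 30.0
```

```bash
python3 - <<'E'
from h import *
for h in(-62,-20): plan(hook(h),-6.1)
S=eyes.snapshot("scene")
cv2.imwrite("pics/ins.png",crop(S,370,150,100,100,6)[:,:,::-1])
E
```

```text
clock 12.4 pos [610.2 146.7 431.6] yaw -6.1 width 38.8 F [-0.5  0.4 -4.4] gf 30.0
travel [-0.9 -0.3  1.3] roll -0.0
clock 12.4 pos [610.2 146.7 431.6] yaw -6.1 width 38.8 F [-0.5  0.4 -4.4] gf 30.0
travel [41.1 -0.3 25.5] roll -0.0
```

View pics/ins.png

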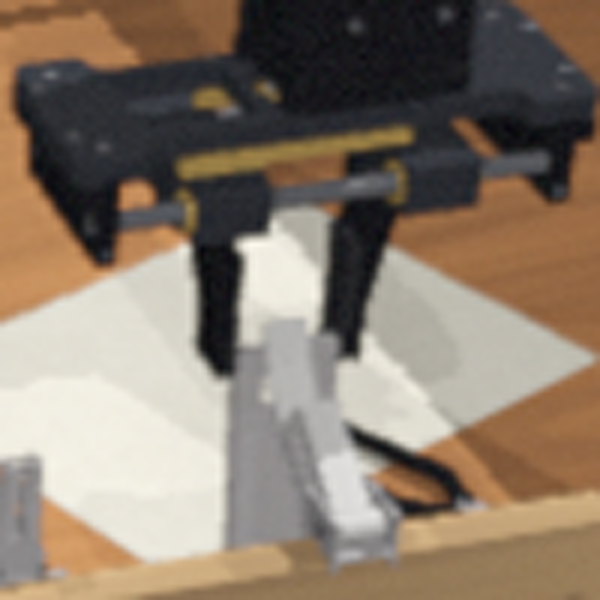

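The tab at crop px (287,320) lies centred over the plate's top end (235 to 340), between the fingers. Slide along the peg.

Request:
move_arm(motion=[{"travel":[0.004,0,0.003],"roll":0},{"travel":[0.006,0,0.0035],"roll":0},{"travel":[0.006,0,0.0035],"roll":0},{"travel":[0,0,0],"roll":0}])

```text
clock: 12.85
position: [627.3, 145.0, 421.2]
tcp_rot: [-0.0, 0.999, -0.053, 0.0]
ft_force: [-0.2, -0.9, -6.6]
width: 39.1
grasp_force: 30.0
```

```bash
python3 - <<'E'
from h import *
plan(hook(-20),-6.1)
S=eyes.snapshot("scene")
for d in models.masks_of("scene","keeper_tab")[:2]:
  y,x=np.nonzero(d["pixels"]);print(d["confidence"],x.min(),x.max(),y.min(),y.max())
E
```

```text
clock 12.85 pos [627.3 145.  421.2] yaw -6.12 width 39.1 F [-0.2 -0.9 -6.6] gf 30.0
travel [24.  -0.2 15.1] roll -0.02
0.74 415 432 201 238
```

Request:
move_arm(motion=[{"travel":[0.002,0,0.003],"roll":0},{"travel":[0.006,0,0.0035],"roll":0},{"travel":[0.005,0,0.003],"roll":0},{"travel":[0,0,0],"roll":0}])

```text
clock: 13.35
position: [640.2, 143.6, 412.5]
tcp_rot: [-0.0, 0.999, -0.053, 0.001]
ft_force: [1.7, 0.1, -3.3]
width: 38.9
grasp_force: 30.0
```

```bash
python3 - <<'E'
from h import *
plan(hook(-20),-6.1)
S=eyes.snapshot("scene")
for d in models.masks_of("scene","keeper_tab")[:2]:
  y,x=np.nonzero(d["pixels"]);print(d["confidence"],x.min(),x.max(),y.min(),y.max())
E
```

```text
clock 13.35 pos [640.2 143.6 412.5] yaw -6.12 width 38.9 F [ 1.7  0.1 -3.3] gf 30.0
travel [10.9 -0.3  6.5] roll -0.02
0.61 415 433 204 240
0.16 415 435 205 243
```

Request:
move_arm(motion=[{"travel":[0.005,0,0.003],"roll":0},{"travel":[0.005,0,0.003],"roll":0},{"travel":[0,0,0],"roll":0},{"travel":[0,0,0],"roll":0}])

```text
clock: 13.85
position: [649.1, 142.7, 406.4]
tcp_rot: [0.0, 0.999, -0.053, -0.0]
ft_force: [-0.8, -0.3, -4.1]
width: 38.7
grasp_force: 30.0
```

```bash
python3 - <<'E'
from h import *
plan(hook(-20),-6.1)
S=eyes.snapshot("scene")
cv2.imwrite("pics/ins2.png",crop(S,370,150,100,100,6)[:,:,::-1])
E
```

```text
clock 13.85 pos [649.1 142.7 406.4] yaw -6.1 width 38.7 F [-0.8 -0.3 -4.1] gf 30.0
travel [ 2.  -0.2  0.4] roll -0.0
```

View pics/ins2.png

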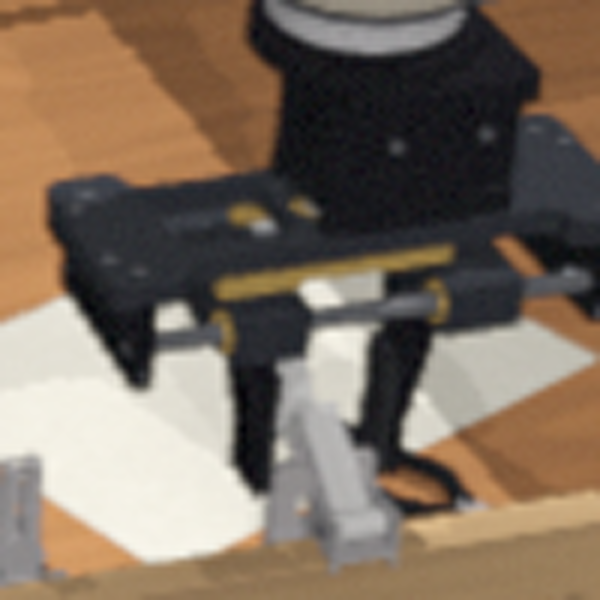

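The plate is on the peg behind the lip (eye at crop px about (300,510)) and the keeper lies above it. Release and back off upward.

Request:
move_arm(motion=[{"travel":[0,0,0],"roll":0},{"travel":[0,0,0],"roll":0},{"travel":[0,0,0],"roll":0},{"travel":[0,0,0],"roll":0},{"travel":[0,0,0],"roll":0}], grip=0.065)

```text
clock: 14.4
position: [649.2, 142.8, 407.2]
tcp_rot: [-0.0, 0.999, -0.053, 0.0]
ft_force: [0.2, -1.0, 0.6]
width: 63.6
grasp_force: 0.0
```

Request:
move_arm(motion=[{"travel":[0,0,-0.02],"roll":0},{"travel":[0,0,-0.03],"roll":0},{"travel":[0,0,-0.04],"roll":0},{"travel":[-0.04,0,-0.02],"roll":0},{"travel":[-0.05,0,0],"roll":0}])

```text
clock: 14.9
position: [560.8, 152.0, 520.5]
tcp_rot: [-0.001, 0.999, -0.054, 0.005]
ft_force: [-0.6, -0.4, -0.0]
width: 64.7
grasp_force: 0.0
```

```bash
python3 - <<'E'
from h import *
plan(hook(-20),-6.1)
S=eyes.snapshot("scene");T=eyes.snapshot("top")
cv2.imwrite("pics/hung1.png",np.hstack([crop(S,380,180,80,100,5),crop(T,180,140,80,100,5)])[:,:,::-1])
for t in("long_plate","long_plate_eye"):
  print(t,[(np.round(d["position"]).tolist(),round(d["confidence"],2)) for d in models.find_in("scene",t)])
d=models.masks_of("scene","keeper_tab")[0];y,x=np.nonzero(d["pixels"]);print(d["confidence"],x.min(),x.max(),y.min(),y.max())
m=min(models.masks_of("top","short_plate"),key=lambda d:abs(np.nonzero(d["pixels"])[1].mean()-185))["pixels"]
k=cv2.findContours(m.astype(np.uint8),0,1)[0];print([np.round(v,1) for v in cv2.minAreaRect(plane("top",np.vstack(k)[:,0],6)[:,:2].astype(np.float32))])
E
```

```text
clock 14.9 pos [560.8 152.  520.5] yaw -6.17 width 64.7 F [-0.6 -0.4 -0. ] gf 0.0
travel [ 89.7  -0.2 115.4] roll -0.07
long_plate [([304.0, -260.0, 5.0], 0.89), ([660.0, 136.0, 125.0], 0.82), ([331.0, -536.0, 9.0], 0.56)]
long_plate_eye [([306.0, -258.0, 7.0], 0.78), ([335.0, -541.0, 4.0], 0.78), ([665.0, 135.0, 126.0], 0.58)]
0.75 413 433 204 239
[array([531.4, 239.9]), array([15.7, 28.5]), np.float64(1.8)]
```

View pics/hung1.png

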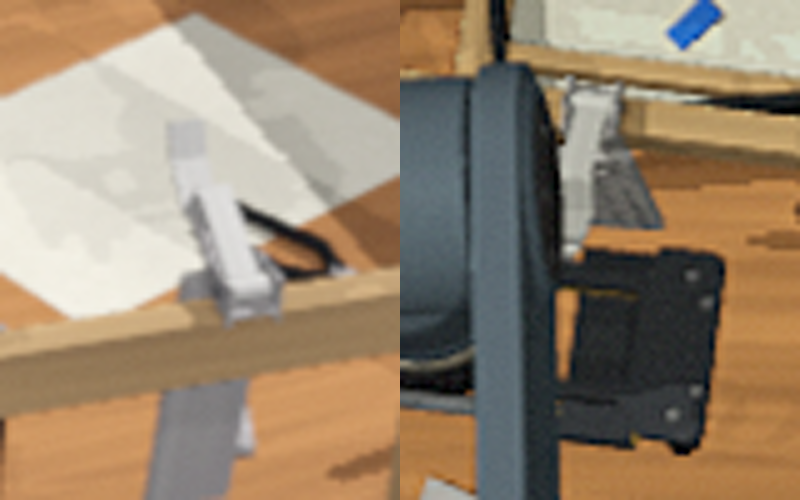

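Ten pictures viewed, so I'll work by numbers from here. In the last one the long plate hangs below the rail at scene crop (200,430) with the keeper down over it. On to the short plate.

```bash
python3 - <<'E'
from h import *
P=plane("top",np.array([[148,80],[205,105],[77,220],[135,247]])/4+[150,215],6)[:,:2]
a=(P[0]+P[1])/2;b=(P[2]+P[3])/2;d=a-b;print("mid",(a+b)/2,"len",np.linalg.norm(d),"ang",np.degrees(np.arctan2(d[1],d[0])),np.linalg.norm(P[0]-P[1]))
plan([527.5,233.2,230],-25)
E
```

```text
mid [490.17830579 246.72930883] len 101.7303558574541 ang -24.73349212054395 40.756520613137745
clock 15.2 pos [560.5 152.2 517.4] yaw -6.1 width 64.9 F [-0.8  0.2  0.6] gf 0.0
travel [-42.2 -76.9 287.3] roll 18.9
```

Request:
move_arm(motion=[{"travel":[-0.0205,-0.039,0],"roll":0},{"travel":[-0.0205,-0.039,0],"roll":0},{"travel":[0,0,0.04],"roll":7},{"travel":[0,0,0.045],"roll":7},{"travel":[0,0,0.045],"roll":5}], grip=0.075)

```text
clock: 15.7
position: [528.9, 234.9, 385.8]
tcp_rot: [-0.001, 0.976, -0.219, 0.002]
ft_force: [1.0, -0.1, 0.1]
width: 75.0
grasp_force: 0.0
```

Request:
move_arm(motion=[{"travel":[0,0,0.045],"roll":0},{"travel":[0,0,0.045],"roll":0},{"travel":[0,0,0.045],"roll":0},{"travel":[0,0,0],"roll":0},{"travel":[0,0,0],"roll":0}])

```text
clock: 16.2
position: [528.5, 234.2, 251.0]
tcp_rot: [0.0, 0.976, -0.218, -0.0]
ft_force: [0.5, 0.4, -0.0]
width: 75.2
grasp_force: 0.0
```

```bash
python3 - <<'E'
from h import *
plan([527.5,232,183],-25)
E
```

```text
clock 16.2 pos [528.5 234.2 251. ] yaw -25.13 width 75.2 F [ 0.5  0.4 -0. ] gf 0.0
travel [ 0.1  2.4 68. ] roll -0.13
```

Request:
move_arm(motion=[{"travel":[0,0.002,0.03],"roll":0},{"travel":[0,0,0.025],"roll":0},{"travel":[0,0,0.013],"roll":0},{"travel":[0,0,0],"roll":0},{"travel":[0,0,0],"roll":0}])

```text
clock: 16.7
position: [527.4, 232.7, 185.7]
tcp_rot: [-0.001, 0.976, -0.217, 0.002]
ft_force: [0.0, 0.1, -0.1]
width: 75.0
grasp_force: 0.0
```

Request:
move_arm(motion=[{"travel":[0,0,0],"roll":0},{"travel":[0,0,0],"roll":0},{"travel":[0,0,0],"roll":0},{"travel":[0,0,0],"roll":0},{"travel":[0,0,0],"roll":0}], grip=0.03, grip_force=8)

```text
clock: 17.2
position: [526.3, 232.4, 183.9]
tcp_rot: [-0.0, 0.976, -0.217, 0.0]
ft_force: [0.1, 0.1, 0.9]
width: 43.1
grasp_force: 0.0
```

Request:
move_arm(motion=[{"travel":[0,0,0],"roll":0},{"travel":[0,0,0],"roll":0},{"travel":[0,0,0],"roll":0},{"travel":[0,0,0],"roll":0}])

```text
clock: 17.6
position: [526.4, 232.5, 183.9]
tcp_rot: [-0.0, 0.976, -0.217, 0.0]
ft_force: [-0.5, 0.0, 2.5]
width: 39.8
grasp_force: 8.0
```

Request:
move_arm(motion=[{"travel":[0,0,-0.01],"roll":0},{"travel":[0,0,-0.01],"roll":0},{"travel":[0,0,-0.015],"roll":0},{"travel":[0,0,-0.015],"roll":0},{"travel":[0,0,-0.015],"roll":0}])

```text
clock: 18.1
position: [526.2, 232.4, 250.4]
tcp_rot: [-0.0, 0.976, -0.217, 0.0]
ft_force: [0.2, -0.3, -1.8]
width: 39.7
grasp_force: 8.0
```

Request:
move_arm(motion=[{"travel":[0,0,-0.02],"roll":0},{"travel":[0,0,-0.02],"roll":0},{"travel":[0,0,-0.02],"roll":0},{"travel":[0,0,-0.02],"roll":0},{"travel":[0,0,-0.02],"roll":0}])

```text
clock: 18.6
position: [525.8, 232.3, 350.8]
tcp_rot: [-0.0, 0.976, -0.217, 0.0]
ft_force: [-0.5, -0.2, -1.4]
width: 39.7
grasp_force: 8.0
```

Request:
move_arm(motion=[{"travel":[0,0,-0.02],"roll":0},{"travel":[0,0,-0.02],"roll":0},{"travel":[0,0,-0.02],"roll":0},{"travel":[0,0,0],"roll":0},{"travel":[0,0,0],"roll":0}])

```text
clock: 19.1
position: [525.8, 232.3, 409.4]
tcp_rot: [-0.0, 0.976, -0.217, 0.0]
ft_force: [-0.3, 0.5, -1.4]
width: 39.6
grasp_force: 8.0
```

```bash
python3 - <<'E'
from h import *
plan([540,151,None],-6.1)
eyes.snapshot("scene")
p=robot.read_state()["position"];print("pred eye",proj("scene",[p-[0,0,188]]),"bottom",proj("scene",[p-[0,0,272]]))
for d in models.masks_of("scene","short_plate")[:4]:
  m=d["pixels"];k=max(cv2.findContours(m.astype(np.uint8),0,1)[0],key=cv2.contourArea);r=cv2.minAreaRect(k)
  print(round(d["confidence"],2),m.sum(),np.round(cv2.boxPoints(r),1).tolist())
E
```

```text
clock 19.1 pos [525.8 232.3 409.4] yaw -25.1 width 39.6 F [-0.3  0.5 -1.4] gf 8.0
travel [47.4 67.6  0. ] roll -19.0
pred eye [[429.21004222 193.79978305]] bottom [[425.86868502 223.33600175]]
0.94 430 [[422.0, 191.0], [438.0, 191.0], [438.0, 224.0], [422.0, 224.0]]
```

```bash
cat >> h.py <<'E'
def maskfit(mask,L,eyex,yaw,tcp,c="scene"):
    from scipy.spatial.transform import Rotation as R
    k=8
    big=cv2.resize(mask.astype(np.uint8),None,fx=k,fy=k,interpolation=cv2.INTER_NEAREST)
    ys,xs=np.nonzero(mask);x0,x1,y0,y1=(xs.min()-15)*k,(xs.max()+15)*k,(ys.min()-15)*k,(ys.max()+15)*k
    B=big[y0:y1,x0:x1]
    h=L/2-eyex;best=[]
    loc=np.array([[x,y,z] for x in(-3,3) for y in(-20,20) for z in(h,h-L)])
    for t in range(-40,41,2):
        Rm=R.from_euler("zy",[yaw,t],degrees=True).as_matrix();n=R.from_euler("z",yaw,degrees=True).as_matrix()[:,0]
        for fw in(0,5):
            for off in np.arange(178,200,2):
                P=np.array(tcp)+fw*n-[0,0,off]+loc@Rm.T
                q=(proj(c,P)+.5)*k-[x0,y0]
                I=np.zeros_like(B);cv2.fillConvexPoly(I,cv2.convexHull(q.astype(np.int32)),1)
                best.append(((I&B).sum()/(I|B).sum(),t,fw,off))
    return sorted(best)[::-1]
E
python3 - <<'E'
from h import *
eyes.snapshot("scene");m=models.masks_of("scene","short_plate")[0]["pixels"]
for b in maskfit(m,100,34,-25.1,robot.read_state()["position"])[:10]:print(np.round(b,3))
E
```

```text
[  0.731   2.      5.    192.   ]
[  0.726   2.      5.    190.   ]
[  0.726   0.      5.    190.   ]
[  0.725   0.      5.    192.   ]
[  0.721   0.      0.    194.   ]
[  0.721   0.      5.    188.   ]
[  0.72   4.     5.   192.  ]
[  0.719   2.      5.    188.   ]
[  0.717   0.      0.    196.   ]
[  0.717  -2.      5.    192.   ]
```

Request:
move_arm(motion=[{"travel":[0,0,0],"roll":0},{"travel":[0,0,0],"roll":-7},{"travel":[0,0,0],"roll":-7},{"travel":[0,0,0],"roll":-5}], grip_force=30)

```text
clock: 19.7
position: [526.3, 232.4, 408.0]
tcp_rot: [0.0, 0.999, -0.051, -0.001]
ft_force: [1.1, 0.8, -2.1]
width: 38.4
grasp_force: 30.0
```

Request:
move_arm(motion=[{"travel":[0.006,0.04,0],"roll":0},{"travel":[0.006,0.039,0],"roll":0},{"travel":[0,0,0.04],"roll":0},{"travel":[0,0,0.04],"roll":0},{"travel":[0,0,0.03],"roll":0}])

```text
clock: 20.2
position: [529.3, 151.9, 296.6]
tcp_rot: [0.0, 0.999, -0.054, -0.001]
ft_force: [-0.5, 0.7, -1.9]
width: 38.9
grasp_force: 30.0
```

Request:
move_arm(motion=[{"travel":[0,0,0],"roll":0},{"travel":[0,0,0],"roll":0},{"travel":[0,0,0.006],"roll":0},{"travel":[0,0,0],"roll":0},{"travel":[0,0,0],"roll":0}])

```text
clock: 20.7
position: [530.1, 152.7, 293.9]
tcp_rot: [-0.0, 0.999, -0.053, 0.001]
ft_force: [0.6, 0.8, -1.7]
width: 38.8
grasp_force: 30.0
```

```bash
python3 - <<'E'
from h import *
plan([536,151,273],-6.1)
E
```

```text
clock 20.7 pos [530.1 152.7 293.9] yaw -6.09 width 38.8 F [ 0.6  0.8 -1.7] gf 30.0
travel [ 6.   1.1 20.9] roll 0.01
```

Request:
move_arm(motion=[{"travel":[0,0,0.01],"roll":0},{"travel":[0,0,0],"roll":0},{"travel":[0,0,0],"roll":0}])

```text
clock: 21.0
position: [529.6, 152.6, 282.4]
tcp_rot: [0.0, 0.999, -0.053, -0.0]
ft_force: [0.3, 0.5, -1.0]
width: 38.6
grasp_force: 30.0
```

Request:
move_arm(motion=[{"travel":[0,0,0.004],"roll":0},{"travel":[0,0,0],"roll":0},{"travel":[0,0,0],"roll":0}])

```text
clock: 21.3
position: [529.8, 152.6, 278.6]
tcp_rot: [0.0, 0.999, -0.053, -0.0]
ft_force: [0.1, 0.9, -1.5]
width: 38.5
grasp_force: 30.0
```

Request:
move_arm(motion=[{"travel":[0,0,0.003],"roll":0},{"travel":[0,0,0],"roll":0}])

```text
clock: 21.5
position: [529.7, 152.6, 275.4]
tcp_rot: [0.0, 0.999, -0.053, -0.0]
ft_force: [-0.2, 0.5, -2.4]
width: 38.5
grasp_force: 30.0
```

Request:
move_arm(motion=[{"travel":[0,0,0.002],"roll":0},{"travel":[0,0,0],"roll":0}])

```text
clock: 21.7
position: [530.4, 152.5, 274.3]
tcp_rot: [-0.0, 0.999, -0.053, 0.001]
ft_force: [-0.1, 0.2, 1.8]
width: 39.1
grasp_force: 30.0
```

Contact at TCP z ≈ 274.2, so the short plate's eye offset is 190.2.

Request:
move_arm(motion=[{"travel":[0,0,-0.04],"roll":0},{"travel":[0,0,-0.045],"roll":0},{"travel":[0,0,-0.04],"roll":0},{"travel":[0,0,-0.033],"roll":0},{"travel":[0.03,0,0],"roll":0}])

```text
clock: 22.2
position: [557.8, 150.3, 437.0]
tcp_rot: [-0.001, 0.999, -0.052, 0.002]
ft_force: [1.3, -0.2, -2.7]
width: 38.5
grasp_force: 30.0
```

Request:
move_arm(motion=[{"travel":[0.015,0,0],"roll":0},{"travel":[0,0,0],"roll":0},{"travel":[0,0,0],"roll":0},{"travel":[0,0,0],"roll":0}])

```text
clock: 22.6
position: [573.4, 148.0, 430.8]
tcp_rot: [0.0, 0.999, -0.053, -0.002]
ft_force: [0.4, 0.3, -1.7]
width: 38.9
grasp_force: 30.0
```

```bash
python3 - <<'E'
from h import *
for h in(-80,-62,-24): plan(hook(h,off=190.2),-6.1)
for i in range(1):
  eyes.snapshot("scene")
  for d in models.masks_of("scene","short_plate")[:2]:
    m=d["pixels"];y,x=np.nonzero(m);print(round(d["confidence"],2),x.min(),x.max(),y.min(),y.max())
    for b in maskfit(m,100,34,-6.1,robot.read_state()["position"])[:5]:print(np.round(b,3))
  d=models.masks_of("scene","keeper_tab");y,x=np.nonzero(d[0]["pixels"]);print(len(d),d[0]["confidence"],x.min(),x.max(),y.min(),y.max())
E
```

```text
clock 22.6 pos [573.4 148.  430.8] yaw -6.08 width 38.9 F [ 0.4  0.3 -1.7] gf 30.0
travel [17.9 -3.  -1.3] roll 0.02
clock 22.6 pos [573.4 148.  430.8] yaw -6.08 width 38.9 F [ 0.4  0.3 -1.7] gf 30.0
travel [35.9 -3.  -0.2] roll 0.02
clock 22.6 pos [573.4 148.  430.8] yaw -6.08 width 38.9 F [ 0.4  0.3 -1.7] gf 30.0
travel [74.  -3.  21.6] roll 0.02
0.59 397 417 199 235
[  0.864   6.      5.    194.   ]
[  0.857   4.      5.    192.   ]
[  0.855   4.      5.    194.   ]
[  0.855   6.      5.    192.   ]
[  0.845   4.      5.    190.   ]
0.27 410 429 234 282
[ 3.4e-02 -2.2e+01  5.0e+00  1.9e+02]
[ 3.40e-02 -2.80e+01  5.00e+00  1.88e+02]
[ 3.40e-02 -2.60e+01  5.00e+00  1.88e+02]
[ 3.40e-02 -2.80e+01  0.00e+00  1.92e+02]
[ 3.40e-02 -3.80e+01  5.00e+00  1.86e+02]
1 0.68 413 432 204 238
```

Request:
move_arm(motion=[{"travel":[0.009,-0.003,0],"roll":0},{"travel":[0.009,0,0],"roll":0},{"travel":[0.006,0,0],"roll":0},{"travel":[0,0,0],"roll":0},{"travel":[0,0,0],"roll":0}])

```text
clock: 23.25
position: [598.9, 148.1, 431.5]
tcp_rot: [0.0, 0.999, -0.053, -0.0]
ft_force: [-0.1, -0.9, -2.1]
width: 38.5
grasp_force: 30.0
```

Request:
move_arm(motion=[{"travel":[0.006,0,0],"roll":0},{"travel":[0.006,0,0],"roll":0},{"travel":[0,0,0],"roll":0},{"travel":[0,0,0],"roll":0}])

```text
clock: 23.65
position: [610.8, 146.9, 431.6]
tcp_rot: [0.0, 0.999, -0.053, -0.0]
ft_force: [-0.0, -0.3, -3.3]
width: 38.7
grasp_force: 30.0
```

```bash
python3 - <<'E'
from h import *
for h in(-62,-24): plan(hook(h,off=190.2),-6.1)
eyes.snapshot("scene")
d=models.masks_of("scene","keeper_tab");y,x=np.nonzero(d[0]["pixels"]);print(len(d),d[0]["confidence"],x.min(),x.max(),y.min(),y.max())
E
```

```text
clock 23.65 pos [610.8 146.9 431.6] yaw -6.11 width 38.7 F [-0.  -0.3 -3.3] gf 30.0
travel [-1.5 -0.1  0.6] roll -0.01
clock 23.65 pos [610.8 146.9 431.6] yaw -6.11 width 38.7 F [-0.  -0.3 -3.3] gf 30.0
travel [36.5 -0.1 22.6] roll -0.01
1 0.84 414 433 203 240
```

Request:
move_arm(motion=[{"travel":[0.004,0,0.0035],"roll":0},{"travel":[0.006,0,0.0035],"roll":0},{"travel":[0.006,0,0.0035],"roll":0},{"travel":[0,0,0],"roll":0}])

```text
clock: 24.15
position: [627.6, 145.0, 420.5]
tcp_rot: [0.0, 0.999, -0.053, 0.0]
ft_force: [-0.9, 0.3, -1.0]
width: 38.3
grasp_force: 30.0
```

```bash
python3 - <<'E'
from h import *
plan(hook(-24,off=190.2),-6.1)
eyes.snapshot("scene")
d=models.masks_of("scene","keeper_tab");y,x=np.nonzero(d[0]["pixels"]);print(len(d),d[0]["confidence"],x.min(),x.max(),y.min(),y.max())
E
```

```text
clock 24.15 pos [627.6 145.  420.5] yaw -6.12 width 38.3 F [-0.9  0.3 -1. ] gf 30.0
travel [19.6 -0.2 11.4] roll -0.02
1 0.6 416 433 201 239
```

Keeper lifted and forces low, as with the first plate. On to behind the lip.

Request:
move_arm(motion=[{"travel":[0.004,0,0.0025],"roll":0},{"travel":[0.005,0,0.003],"roll":0},{"travel":[0.005,0,0.003],"roll":0},{"travel":[0,0,0],"roll":0}])

```text
clock: 24.65
position: [641.4, 143.5, 412.2]
tcp_rot: [0.0, 0.999, -0.053, 0.0]
ft_force: [0.2, -0.3, -1.6]
width: 38.3
grasp_force: 30.0
```

```bash
python3 - <<'E'
from h import *
plan(hook(-24,off=190.2),-6.1)
eyes.snapshot("scene")
d=models.masks_of("scene","keeper_tab");y,x=np.nonzero(d[0]["pixels"]);print(len(d),d[0]["confidence"],x.min(),x.max(),y.min(),y.max())
E
```

```text
clock 24.65 pos [641.4 143.5 412.2] yaw -6.12 width 38.3 F [ 0.2 -0.3 -1.6] gf 30.0
travel [ 5.8 -0.2  3.2] roll -0.02
1 0.68 415 433 205 240
```

Request:
move_arm(motion=[{"travel":[0.005,0,0.003],"roll":0},{"travel":[0,0,0],"roll":0},{"travel":[0,0,0],"roll":0}])

```text
clock: 25.05
position: [645.6, 143.2, 409.6]
tcp_rot: [-0.0, 0.999, -0.053, -0.0]
ft_force: [-0.9, -0.4, -1.5]
width: 38.8
grasp_force: 30.0
```

```bash
python3 - <<'E'
from h import *
plan(hook(-24,off=190.2),-6.1)
eyes.snapshot("scene")
d=models.masks_of("scene","keeper_tab");y,x=np.nonzero(d[0]["pixels"]);print(len(d),d[0]["confidence"],x.min(),x.max(),y.min(),y.max())
for t in("long_plate","short_plate"):
  print(t,[(np.round(d["position"]).tolist(),round(d["confidence"],2)) for d in models.find_in("scene",t)])
E
```

```text
clock 25.05 pos [645.6 143.2 409.6] yaw -6.1 width 38.8 F [-0.9 -0.4 -1.5] gf 30.0
travel [ 1.6 -0.   0.6] roll -0.0
1 0.6 415 433 207 240
long_plate [([307.0, -258.0, 8.0], 0.85), ([666.0, 138.0, 126.0], 0.81), ([334.0, -538.0, 7.0], 0.78), ([428.0, 10.0, 58.0], 0.38)]
short_plate [([428.0, 9.0, 57.0], 0.7), ([653.0, 128.0, 224.0], 0.41)]
```

Request:
move_arm(motion=[{"travel":[0,0,0],"roll":0},{"travel":[0,0,0],"roll":0},{"travel":[0,0,0],"roll":0},{"travel":[0,0,0],"roll":0},{"travel":[0,0,0],"roll":0}], grip=0.065)

```text
clock: 25.75
position: [645.5, 143.2, 410.0]
tcp_rot: [-0.0, 0.999, -0.053, 0.0]
ft_force: [-0.1, -0.5, -0.4]
width: 63.4
grasp_force: 0.0
```

Request:
move_arm(motion=[{"travel":[0,0,-0.02],"roll":0},{"travel":[0,0,-0.03],"roll":0},{"travel":[0,0,-0.04],"roll":0},{"travel":[-0.04,0,-0.02],"roll":0},{"travel":[-0.05,0,0],"roll":0}])

```text
clock: 26.25
position: [557.1, 152.5, 523.5]
tcp_rot: [-0.001, 0.999, -0.054, 0.005]
ft_force: [-0.2, 0.6, -0.5]
width: 65.3
grasp_force: 0.0
```

Request:
move_arm(motion=[{"travel":[-0.05,0,-0.02],"roll":0},{"travel":[-0.04,0,0],"roll":0},{"travel":[0,0,0],"roll":0},{"travel":[0,0,0],"roll":0},{"travel":[0,0,0],"roll":0}])

```text
clock: 26.75
position: [471.0, 161.9, 538.6]
tcp_rot: [-0.0, 0.999, -0.053, 0.001]
ft_force: [-0.3, 0.8, 0.6]
width: 64.6
grasp_force: 0.0
```

```bash
python3 - <<'E'
from h import *
plan([530,150,500],-6.1)
for c in("scene","top"):
  eyes.snapshot(c)
  d=models.masks_of(c,"keeper_tab");y,x=np.nonzero(d[0]["pixels"]);print(c,d[0]["confidence"],x.min(),x.max(),y.min(),y.max())
  for t in("long_plate","short_plate","short_plate_eye"):
    print(t,[(np.round(d["position"]).tolist(),round(d["confidence"],2)) for d in models.find_in(c,t)])
    if t!="short_plate_eye":
      for d in models.masks_of(c,t):
        y,x=np.nonzero(d["pixels"]);print("   mask",round(d["confidence"],2),x.min(),x.max(),y.min(),y.max(),len(x))
y=np.radians(-6.1);R=np.array([[np.cos(y),-np.sin(y),0],[np.sin(y),np.cos(y),0],[0,0,1]])
for n,e,b in(("long",[-6,0,0],119),("short",[-14,0,4],84)):
  o=np.array([676,140,205])+R@np.array(e)
  P=[o+R@np.array([0,s,z]) for s in(-20,20) for z in(16,-b)];print(n,np.round(proj("scene",P)).tolist(),np.round(proj("top",P)).tolist())
E
```

```text
clock 26.75 pos [471.  161.9 538.6] yaw -6.11 width 64.6 F [-0.3  0.8  0.6] gf 0.0
travel [59.8  5.6 38.7] roll -0.01
scene 0.58 413 432 204 238
long_plate [([306.0, -256.0, 9.0], 0.88), ([330.0, -536.0, 8.0], 0.71), ([668.0, 135.0, 128.0], 0.6)]
   mask 0.94 94 125 274 307 562
   mask 0.75 409 429 234 283 482
   mask 0.65 194 243 249 272 493
short_plate [([656.0, 126.0, 220.0], 0.64), ([565.0, 406.0, 17.0], 0.29)]
short_plate_eye [([648.0, 127.0, 220.0], 0.54)]
top 0.66 272 295 242 265
long_plate [([662.0, 127.0, 202.0], 0.6), ([324.0, -537.0, 7.0], 0.6)]
   mask 0.97 351 404 317 343 847
   mask 0.8 472 500 296 349 838
   mask 0.65 208 232 169 186 121
   mask 0.39 208 223 156 191 326
short_plate [([648.0, 134.0, 187.0], 0.45)]
   mask 0.5 209 229 175 188 140
short_plate_eye [([643.0, 133.0, 187.0], 0.65)]
long [[416.0, 235.0], [411.0, 284.0], [434.0, 232.0], [428.0, 282.0]] [[226.0, 170.0], [232.0, 182.0], [209.0, 168.0], [216.0, 181.0]]
short [[415.0, 232.0], [411.0, 269.0], [432.0, 229.0], [428.0, 266.0]] [[225.0, 173.0], [230.0, 182.0], [208.0, 171.0], [214.0, 180.0]]
```

Request:
move_arm(motion=[{"travel":[0,0,0],"roll":0},{"travel":[0,0,0],"roll":0},{"travel":[0,0,0],"roll":0},{"travel":[0,0,0],"roll":0},{"travel":[0,0,0],"roll":0}])

```text
clock: 27.95
position: [470.0, 162.0, 538.3]
tcp_rot: [0.0, 0.999, -0.053, 0.0]
ft_force: [-0.4, -0.4, 0.1]
width: 65.1
grasp_force: 0.0
```

Request:
move_arm(motion=[{"travel":[0,0,0],"roll":0},{"travel":[0,0,0],"roll":0},{"travel":[0,0,0],"roll":0},{"travel":[0,0,0],"roll":0},{"travel":[0,0,0],"roll":0}])

```text
clock: 28.45
position: [470.1, 162.0, 538.3]
tcp_rot: [0.0, 0.999, -0.053, 0.0]
ft_force: [-0.6, -0.3, -1.3]
width: 65.0
grasp_force: 0.0
```

```bash
python3 - <<'E'
from h import *
from plant import order
F={c:[] for c in("scene","top")}
for i in range(6):
  for c in F:F[c].append(eyes.snapshot(c).astype(float))
B={"scene":(slice(195,300),slice(395,445)),"top":(slice(150,200),slice(200,240))}
for c in F:
  q=[f[B[c]] for f in F[c]];print(c,[round(float(np.abs(q[i]-q[i+1]).mean()),2) for i in range(5)],"first-last",round(float(np.abs(q[0]-q[-1]).mean()),2))
d=models.masks_of("scene","short_plate")
for m in d[:2]:
  y,x=np.nonzero(m["pixels"]);print(m["confidence"],x.min(),x.max(),y.min(),y.max(),len(x))
E
```

```text
scene [0.91, 0.9, 0.9, 0.9, 0.88] first-last 0.9
top [1.72, 1.73, 1.72, 1.7, 1.7] first-last 1.7
0.64 409 431 226 262 62
```

```bash
python3 -c "
from plant import order
print(order.hand_in())"
```

```text
the job is handed in; nothing more can be done
None
```

I handed in the job at about 29 s of the 72 s: by my camera checks the long plate hangs at the back and the short plate in front, still, with the keeper down. The hand-in gave no verdict, and I did not re-measure the bystanders at the end.

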